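Seat the flow sensor and start its hand bolt

ROBOT

A 6-joint arm with a two-finger parallel gripper is mounted at the origin on the work surface. World frame = base frame: x ahead of the robot, y to its left, z up, the work surface at z = 0. Lengths are in mm, angles in rad, forces in N, time in s.
With the tool pointing down it reaches from about 350 to 975 mm from the base axis. Payload 7.1 kg.
Tool frame: the origin (TCP) lies midway between the tips of the shut fingers; the grasp point (between the pads) lies ctrl.grip_point_offset behind it (ctrl.grip_point_offset is the distance from the TCP to the grasp point, in mm); z points along the fingers, y is the line along which they close (so a half turn about z gives the same grasp; the last joint's range is limited). The gripper opens to 88 mm and grips with 3 to 60 N. Pads are 20 mm wide; open, the fingers measure 115 mm over their backs; the gripper's body (75 mm by 178 mm) begins 61 mm behind the grasp point.
Start: joints at [1.272, 0.423, 1.63, -0, 1.089, -0.019], TCP at [172.57, 600.686, 222.675] pointing down, gripper open.
Joint ranges: [-3, 3], [-0.9, 2.11], [0.09, 2.58], [-1.31, 4.45], [0.11, 2.69], [-2.54, 2.54]. Speed limits (rad/s): [2.39, 2.39, 3.01, 3.14, 3.14, 3.14].

INTERFACE

Orientations are given as a rotation vector (axis times angle).
In Python, from workcell import ctrl, get_image, close_job, finder gives the robot as it stands.
- The arm moves only by the tool servo_tool, never from a script. Its argument "deltas" is a list of rows, each a list of 2 entries, a list of its own where there are three numbers: the shift along the tool's x, y, z in mm, then the turn, a rotation vector about the tool's x, y, z in rad. A call has 1 to 5 rows; each row is the pose to reach, as a shift and turn from the pose commanded when the call began, along the tool's axes at that moment; what a row does not reach only later rows make up. A row lasts 1/12 s, in which the tool goes at most 41.7 mm and 7.16 degrees, less where a joint would pass 70% of its speed; a pose out of reach is approached as far as the arm can. A call with a gripper value outside its range is refused whole. "grip" is the closure, from -1 (fully open) to 1 (shut), so that 0 is half open, set as the call begins (left out, the last holds). The fingers move at their own pace and stop on an object; the grip force is fixed at half the most. Time passes only in rows, so rows that repeat a pose let the fingers close. It gives the time, the measured TCP pose, the force, the opening and the grip force at its end, in the units of the state.
- ctrl.get_obs(): the state, without advancing time (a new reading comes with each control period).
- get_image(name): name is "scene" or "top" or "wrist"; returns a dict with "frame" (480x640x3 uint8, blue, green, red), "depth" (480x640 float32, mm along the optical axis (not along the pixel's ray), 0 where there is no reading), "K" (3x3 intrinsics, pixels), "pose" (4x4, takes a point from camera to world coordinates). Camera axes: x right, y down, z forward; pixel columns grow to the right and rows downward; lengths in mm; the calibration is good to about 2 mm. A picture is of the moment at which its call begins.
- close_job(): hands the job in; it is judged then, once.
Trained networks look in a picture, given as the dict that the camera call returned (one of the last four; its "shot" number tells which), for a name from the list of things; names that differ only in an ending like _2 or _b are one class to them, and where a whole thing is asked for, a point or a joint stands for the part that bears it (a point fixed in the world has none). Each returns a list of dicts, best first, with "score" (0 to 1); they miss things now and then, are a little off and sometimes report something else, mostly with a low value. They report only what shows in the picture. A call takes as long as a camera call. They do not tell look-alikes from the thing itself.
- finder.search_frame(query, picture): "rect" ([centre column, centre row, width, height] as shares, 0 to 1, of the picture: columns of its width, rows of its height, round what is visible of it).
- finder.silhouettes(query, picture): "mask" (480x640 bool, what is visible of it) and "rect" ([centre column, centre row, width, height] as shares, 0 to 1, of the picture: columns of its width, rows of its height, round what is visible of it).
The state is a dict: "t": time; "qpos": joint angles; "qvel": joint speeds; "joint_torque": joint torques, N m; "ee_pos": TCP position; "orientation": TCP orientation; "ft_force": force on the tool from outside, world axes, zero at the start; "moment": the same for the moment, N m; "width": finger opening in mm; "grasp_force": force on a finger pad.
Only numpy, scipy, OpenCV 4.12 (cv2) and the standard library are available. Lean on these libraries where they do the work, as an engineer would, in place of code of your own. Each camera call takes 0.05 s, during which the arm holds its last target. There are 200 camera calls.

TASK

Set the white flow sensor fully down in the V cradle of the metal test fixture and let go of it. Then start the black-knobbed hand bolt that stands loose in the fixture's round boss: without lifting it out or first turning it forward, turn it backward (counter-clockwise from above) with light downward pressure until it drops into the thread, then forward (clockwise) one full turn. Finish still gripping the bolt by its knob, leaving it and the seated sensor as they are and every other thing on the bench where it was.

Things in the scene. Friction and masses are not known exactly. Their poses are not given: they have to be found in the camera images.
- fixture: the fixed test fixture: aluminium base plate 115 x 215 x 12 mm lying flat on the bench, origin at the centre of its underside, x across its short side, y along its long side. The V cradle stands at y = +55 mm, the round threaded boss at y = -55 mm. Its place and yaw vary; it does not move
- cradle (a point): where the sensor's tube axis lies when seated, midway between the two V saddles, 33 mm above the bench; the tube lies along this frame's x (either way round). Saddles: 10 mm thick at x = +-26 mm (42 mm free between them), +-26 mm wide along y, tops 38 to 40 mm above the bench, open upward; the V centres a tube lowered up to 8 mm off
- sensor_mid (a point): centre, half-way up, of the loose flow sensor's housing: a white upright block 34 mm (x) by 30 mm (y) by 44 mm tall, with a white tube 26 mm across and 104 mm long through it along x, its axis 20 mm above the underside. It stands on the bench left or right of the fixture; grip the block across y (30 mm). 0.12 to 0.21 kg
- sensor_tube (a point): point on the sensor's tube axis at the middle of the tube, 2 mm below sensor_mid, x along the tube; seated when it coincides with cradle
- boss_top (a point): centre of the boss's flat rim, 66 mm above the bench, axes as the fixture's. Boss 34 mm across, vertical bore, right-hand thread, 8 mm per turn. A gap in the rim, from this x axis to 50 degrees clockwise of it seen from above, is the thread's start; a 4 mm high stop is just counter-clockwise of it. The bolt's pin, arriving counter-clockwise, falls about 6 mm in
- bolt_knob (a point): centre of the bolt's round black ribbed knob, 40 mm across and 24 mm tall, gripped across in any direction. The bolt stands in the boss with its side pin on the rim, knob centre 35 to 36 mm above boss_top; after the drop about 30 mm, after one turn forward about 22 mm (8 mm a turn: lower the grip with it). One turn takes several grasps; fingers may hang beside the boss
- bolt_pin (a point): tip region of the bolt's side pin (3.4 mm across, sticking out to 14 mm from the axis), 34 mm below the knob centre and 11.7 mm from the axis. At the start it rests on the rim 75 to 155 degrees clockwise of boss_top's x axis
- bolt: the same bolt, 0.08 to 0.17 kg: knob on a steel shank 16 mm across, leaning up to 3 degrees at first; origin at the centre of its lower end, 70 mm below the knob centre; x points as the pin does. It drops only if pressed down lightly or let loose at the gap
- sensor: the same sensor; origin at the centre of its underside
- meter: handheld meter, white flat box 70 x 112 x 28 mm with a dark screen; origin at its underside; leave it alone
- adaptor: brass stepped adaptor, 28 mm across, 30 mm tall; origin at its underside; leave it alone
- collar: steel ring, 34 mm across, 12 mm tall; origin at its underside; leave it alone
- driver: screwdriver lying down, 200 mm long; origin at its underside; leave it alone
- can: spray can, 66 mm across, 190 mm tall; origin at its underside; leave it alone
- plug: black stepped plug, 36 mm across, 34 mm tall; origin at its underside; leave it alone
Things that resemble listed ones, but are neither listed nor needed, are in the scene too. What is meant by the bolt is not brown, purple or red, and is the smaller of those in its own colour.

How it is judged (in metres and radians):
On the way, in this order (a step that is already met when the one before it is completed fails the run):
1. the sensor is seated in the cradle and let go (x of sensor_tube in the frame of cradle between -0.006 and 0.006 m and y of sensor_tube in the frame of cradle between -0.003 and 0.003 m and z of sensor_tube in the frame of cradle between -0.003 and 0.003 m and angle between the x axis of sensor_tube and the x axis of cradle, either way round below 0.1 rad and angle between sensor_tube's own z axis and vertical below 0.12 rad and contact force between the fingers and sensor below 0.1 N), for 0.2 s.
2. the bolt, turned backward, has dropped into the thread (z of bolt_knob in the frame of boss_top below 0.0315 m and horizontal distance between bolt_knob and boss_top below 0.006 m), for 0.1 s.
3. the bolt has gone forward one turn (z of bolt_knob in the frame of boss_top between 0.0199 and 0.0241 m and horizontal distance between bolt_knob and boss_top below 0.004 m and angle between bolt_knob's own z axis and vertical below 0.08 rad), for 0.2 s.
At the end, for the whole second after the job is handed in: Sensor released in the cradle (tube centre within 6 mm along, 3 mm across and in height, 0.1 rad parallel, 0.12 rad upright); bolt still, upright within 0.08 rad, knob within 4 mm of the boss axis and 19.9 to 24.1 mm above boss_top (one turn, give or take a quarter), gripped with over 2 N (all of step 1 and all of step 3 and contact force between the fingers and bolt above 2 N and linear speed of each of bolt, sensor below 0.02 m/s); the arm keeps its last pose, push and grip.
It fails at once if the bolt is lifted out (knob 12 mm or more above where it stood) (z of bolt_knob in the frame of boss_top above 0.048 m).
It fails at once if the bolt, not yet dropped, is turned well forward (52 degrees or more) or back past the gap and its stop (z of bolt_knob in the frame of boss_top above 0.033 m and y of bolt_pin in the frame of boss_top above 0.0055 m).
It fails at once if another thing on the bench is pushed more than 30 mm or knocked over (distance of any of meter, adaptor, collar, driver, can, plug from where it was at the start of the episode above 0.03 m or angle between any of meter, adaptor, collar, can, plug's own z axis and vertical above 0.6 rad).
It also fails if it takes over 72 s, if anything falls off the work surface, if the arm or the gripper's body presses on something with over 40 N, if the wrist force passes 120 N, or if a joint passes its speed limit or range.

## Working session

There is one attempt and no reset: what is moved stays moved. The work goes in short steps, Python scripts to look and compute and a tool call to move; the robot and the scene stay as the last step left them, time stands still between calls to the robot, and variables do not carry over. Pictures are saved under pics/ and viewed, at most 10 in all, crops included, and the job is handed in when it is done.

Besides the shell and the picture viewer there is one more tool, called after ">>>" in YAML: its name, and indented under it one key for each argument. servo_tool: Moves the arm, as the interface text tells. Its arguments: {"type":"object","properties":{"deltas":{"type":"array","items":{"type":"array"}},"grip":{"type":"number"}},"required":["deltas"]}

```bash
mkdir -p pics; ls
cat > h.py <<'E'
import numpy as np, cv2
from workcell import ctrl, get_image, close_job, finder
def pts(p):
    K=p["K"];d=p["depth"];v,u=np.mgrid[0:480,0:640]
    c=np.stack([(u-K[0,2])/K[0,0]*d,(v-K[1,2])/K[1,1]*d,d],-1)
    w=c@p["pose"][:3,:3].T+p["pose"][:3,3]; w[d==0]=np.nan; return w
E
python3 - <<'E'
from h import *
print(ctrl.get_obs(), ctrl.grip_point_offset)
for n in("top","scene"):
    p=get_image(n); cv2.imwrite(f"pics/{n}0.png",p["frame"]); w=pts(p); np.save(f"{n}0.npy",w)
    print(n,p["pose"].round(2).tolist(),p["K"][0,0])
    for q in ["fixture","sensor","bolt","bolt_knob","meter","adaptor","collar","driver","can","plug"]:
        for r in finder.silhouettes(q,p)[:4]:
            m=r["mask"]; x=w[m]; x=x[~np.isnan(x[:,0])]
            if r["score"]>.2 and len(x): print(q,round(r["score"],2),(np.array(r["rect"])*[640,480,640,480]).round().astype(int).tolist(),"med",np.median(x,0).round(),"zmax",np.percentile(x[:,2],97).round())
E
```

```text
pics
{'t': 0.0, 'qpos': array([ 1.27198762e+00,  4.23808604e-01,  1.63070716e+00, -2.51137976e-05,
        1.08858908e+00, -1.89942566e-02]), 'qvel': array([ 0.0004433 ,  0.00106141, -0.00127998,  0.0002088 , -0.00027193,
       -0.00031129]), 'joint_torque': array([ 1.48865231e-03, -5.44630873e+01, -2.73671722e+01,  6.44508144e-02,
        2.27758137e-02, -1.24303283e-04]), 'ee_pos': array([172.4232755 , 600.15896548, 221.91507975]), 'orientation': array([-4.38050441e-01, -3.11068245e+00,  2.35078860e-03]), 'ft_force': array([ 0.22840436, -0.09949152,  0.0092247 ]), 'moment': array([-0.01864528, -0.06500413, -0.01170827]), 'grasp_force': 0.0, 'width': 87.81987872288047} 18.700000000000003
top [[-0.02, -1.0, 0.1, 450.86], [-1.0, 0.02, 0.02, 70.76], [-0.03, -0.1, -1.0, 1140.2], [0.0, 0.0, 0.0, 1.0]] 587.7784802826328
fixture 0.56 [342, 245, 121, 77] med [533.  41.  11.] zmax 26.0
sensor 0.8 [518, 287, 28, 52] med [ 451. -280.   31.] zmax 46.0
bolt 0.95 [462, 207, 37, 31] med [ 596. -168.  114.] zmax 118.0
bolt 0.81 [376, 173, 21, 24] med [667. -20.  80.] zmax 84.0
bolt 0.61 [374, 238,
[... 1488 characters left out ...]
zmax 118.0
bolt_knob 0.85 [263, 242, 24, 37] med [556. -19. 111.] zmax 116.0
bolt_knob 0.71 [263, 204, 23, 44] med [382.  -2.  93.] zmax 111.0
bolt_knob 0.65 [267, 305, 21, 43] med [675. -21.  78.] zmax 84.0
meter 0.92 [393, 240, 63, 35] med [500. 252.  29.] zmax 32.0
adaptor 0.74 [220, 227, 17, 21] med [ 379. -109.   15.] zmax 32.0
collar 0.64 [310, 226, 16, 12] med [396.  88.  11.] zmax 15.0
driver 0.87 [438, 334, 57, 62] med [785. 234.  24.] zmax 28.0
driver 0.28 [261, 356, 21, 25] med [752. -45.  16.] zmax 36.0
can 0.78 [524, 246, 63, 103] med [683. 416. 123.] zmax 192.0
can 0.41 [294, 273, 121, 60] med [555.  39.  14.] zmax 54.0
plug 0.7 [261, 356, 22, 29] med [751. -45.  15.] zmax 36.0
```

Run:
```python
import cv2
a=cv2.imread("pics/top0.png")[120:370,190:550]
cv2.imwrite("pics/top0c.png",cv2.resize(a,None,fx=2.2,fy=2.2,interpolation=cv2.INTER_CUBIC))
```

```text
(no output)
```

View pics/top0c.png

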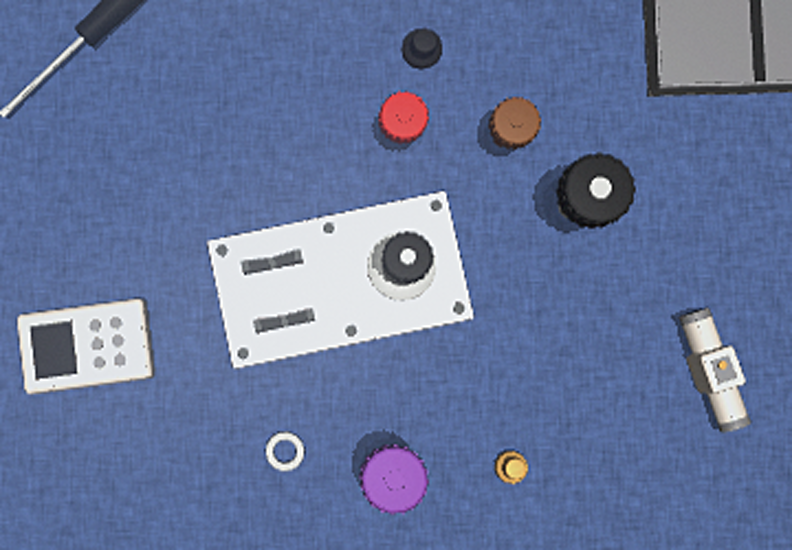

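View pics/scene0.png

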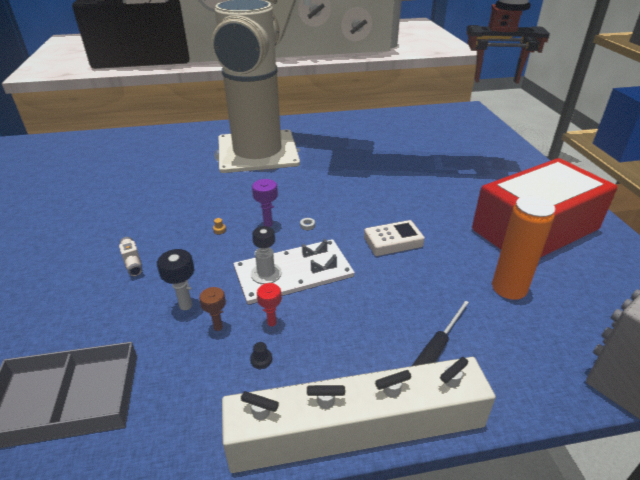

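The top view shows the fixture plate at crop (340,280), with the cradle to the left and the black-knobbed bolt at (408,258). The sensor is at (720,368), and its tube runs roughly along world x. Next I fit their poses.

Run:
```python
from h import *
w=np.load("top0.npy"); z=w[...,2]
X,Y=w[...,0],w[...,1]
def rect(m):
    r=cv2.minAreaRect(w[m][:,:2].astype(np.float32)); return np.round(r[0],1),np.round(r[1],1),round(r[2],2),cv2.boxPoints(r).round().tolist()
m=(X>420)&(X<640)&(Y>-85)&(Y<175)
print("tablez",np.nanmedian(z[(X>420)&(X<440)]))
pl=m&(z>8)&(z<18); print("plate",rect(pl))
s=m&(z>30)&(z<48)&(Y>30); 
print("saddle",rect(s),np.nanmax(z[s]))
k=m&(z>108)&(z<122)&(Y<30); print("knob",rect(k),np.nanmedian(w[k],0))
b=m&(z>58)&(z<72)&(Y<30); print("rim",rect(b),np.nanmedian(z[b]))
n=(X>380)&(X<530)&(Y>-340)&(Y<-220)
print("sens",rect(n&(z>12)&(z<60)))
t=n&(z>40)&(z<56); print("block",rect(t),np.nanmedian(w[t],0))
tt=w[n&(z>24)&(z<38)][:,:2]; c=tt.mean(0); u,sv,vt=np.linalg.svd(tt-c,full_matrices=False); print("tube",c,vt[0],np.degrees(np.arctan2(vt[0][1],vt[0][0])))
for o in [ctrl.get_obs()]:
    from scipy.spatial.transform import Rotation as R
    print(R.from_rotvec(o["orientation"]).as_matrix().round(3))
```

```text
tablez -0.3858026384701816
plate (array([537.2,  34.8]), array([115.1, 214.7]), 10.61, [[461.0, 130.0], [500.0, -81.0], [614.0, -60.0], [574.0, 151.0]])
saddle (array([527.1,  88.8]), array([62.1, 51.9]), 10.72, [[492.0, 109.0], [501.0, 58.0], [562.0, 69.0], [553.0, 120.0]]) 41.806210741219274
knob (array([546.7, -17. ]), array([38.6, 38.8]), 89.13, [[527.0, -36.0], [566.0, -37.0], [566.0, 2.0], [528.0, 3.0]]) [546.21354839 -16.8920819  112.38003079]
rim (array([0., 0.]), array([0., 0.]), 0.0, [[0.0, 0.0], [0.0, 0.0], [0.0, 0.0], [0.0, 0.0]]) nan
sens (array([ 451.8, -283.2]), array([104.1,  31.6]), 17.11, [[397.0, -283.0], [407.0, -314.0], [506.0, -283.0], [497.0, -253.0]])
block (array([ 451.6, -282.4]), array([33.5, 29.9]), 17.22, [[431.0, -273.0], [440.0, -302.0], [472.0, -292.0], [463.0, -263.0]]) [ 450.666527   -281.94989399   43.52698246]
tube [ 451.07835001 -280.76743435] [-0.95652305 -0.29165675] -163.04283042013586
[[-0.961  0.276  0.   ]
 [ 0.276  0.961  0.   ]
 [-0.     0.    -1.   ]]
  return np.nanmean(a, axis, out=out, keepdims=keepdims)
```

```bash
cat >> h.py <<'E'
def plan(wps,start=None):
    """wps: (x,y,z,yangle deg); prints tool-frame shift and turn for each, one call each"""
    from scipy.spatial.transform import Rotation as R
    if start is None:
        o=ctrl.get_obs(); M=R.from_rotvec(o["orientation"]).as_matrix(); start=(*o["ee_pos"],np.degrees(np.arctan2(M[1,1],M[0,1])))
        print("at",np.round(start,1),"tilt",M[:2,2].round(4),"q6",o["qpos"][5].round(2),"F",o["ft_force"].round(1),"w",round(o["width"],1),"g",round(o["grasp_force"],1),"t",o["t"])
    c=np.array(start,float)
    for t in wps:
        t=np.array(t,float); a=np.radians(c[3]); y=np.array([np.cos(a),np.sin(a)]); x=np.array([np.sin(a),-np.cos(a)])*-1
        x=np.array([-np.sin(a),np.cos(a)])*-1 # x = y cross z(down)
        d=t-c; x=np.array([y[1]*-1-0,y[0]]) # y x (0,0,-1) = (-y1, y0)
        s=[round(float(x@d[:2]),1),round(float(y@d[:2]),1),round(-float(d[2]),1)]; r=round(-float(np.radians(d[3])),3)
        print([s,[0,0,r]]); c=t
E
python3 - <<'E'
from h import *
th=np.linspace(73.97,-32.03,7)[1:]; r=np.linspace(625,532.8,7)[1:]; ya=np.linspace(73.97,-72.9,7)[1:]
plan([(r[i]*np.cos(np.radians(th[i])),r[i]*np.sin(np.radians(th[i])),222.7-10*i,ya[i]) for i in range(6)],(172.57,600.69,222.7,73.97))
E
```

```text
[[-185.0, -44.1, -0.0], [0, 0, 0.427]]
[[-184.2, -21.7, 10.0], [0, 0, 0.427]]
[[-180.8, -0.1, 10.0], [0, 0, 0.427]]
[[-174.9, 20.4, 10.0], [0, 0, 0.427]]
[[-166.8, 39.5, 10.0], [0, 0, 0.427]]
[[-156.6, 57.0, 10.0], [0, 0, 0.427]]
```

>>> servo_tool:
  deltas:
    - [[-37,-9,0],[0,0,0.085]]
    - [[-74,-18,0],[0,0,0.17]]
    - [[-111,-26,0],[0,0,0.256]]
    - [[-148,-35,0],[0,0,0.342]]
    - [[-185,-44,0],[0,0,0.427]]
  grip: -1

```text
t: 1.52
ee_pos: [339.5, 506.4, 222.8]
orientation: [1.093, 2.945, 0.0]
ft_force: [0.5, 1.1, -0.4]
width: 87.7
grasp_force: 0.0
```

>>> servo_tool:
  deltas:
    - [[-37,-4,2],[0,0,0.085]]
    - [[-74,-9,4],[0,0,0.17]]
    - [[-111,-13,6],[0,0,0.256]]
    - [[-147,-17,8],[0,0,0.342]]
    - [[-184,-22,10],[0,0,0.427]]

```text
t: 1.93
ee_pos: [465.0, 369.8, 212.8]
orientation: [1.693, 2.647, 0.001]
ft_force: [-0.1, 0.1, -0.6]
width: 87.6
grasp_force: 0.0
```

>>> servo_tool:
  deltas:
    - [[-36,0,2],[0,0,0.085]]
    - [[-72,0,4],[0,0,0.17]]
    - [[-108,0,6],[0,0,0.256]]
    - [[-144,0,8],[0,0,0.342]]
    - [[-181,0,10],[0,0,0.427]]

```text
t: 2.35
ee_pos: [541.0, 205.5, 202.7]
orientation: [2.215, 2.228, 0.0]
ft_force: [1.6, 0.1, -0.4]
width: 88.0
grasp_force: 0.0
```

>>> servo_tool:
  deltas:
    - [[-35,4,2],[0,0,0.085]]
    - [[-70,8,4],[0,0,0.17]]
    - [[-105,12,6],[0,0,0.256]]
    - [[-140,16,8],[0,0,0.342]]
    - [[-175,20,10],[0,0,0.427]]

```text
t: 2.77
ee_pos: [562.2, 30.6, 192.7]
orientation: [2.637, 1.708, 0.0]
ft_force: [0.7, -0.1, 0.3]
width: 87.8
grasp_force: 0.0
```

>>> servo_tool:
  deltas:
    - [[-33,8,2],[0,0,0.085]]
    - [[-67,16,4],[0,0,0.17]]
    - [[-100,24,6],[0,0,0.256]]
    - [[-133,32,8],[0,0,0.342]]
    - [[-167,40,10],[0,0,0.427]]

```text
t: 3.18
ee_pos: [530.8, -138.1, 182.8]
orientation: [2.939, 1.111, 0.001]
ft_force: [0.1, 0.5, 0.5]
width: 87.9
grasp_force: 0.0
```

>>> servo_tool:
  deltas:
    - [[-39,14,2],[0,0,0.085]]
    - [[-78,28,4],[0,0,0.17]]
    - [[-118,43,6],[0,0,0.256]]
    - [[-157,57,10],[0,0,0.427]]
    - [[-157,57,10],[0,0,0.427]]

```text
t: 3.6
ee_pos: [448.7, -288.5, 172.4]
orientation: [3.108, 0.452, -0.002]
ft_force: [0.1, -0.6, -0.8]
width: 88.1
grasp_force: 0.0
```

Run:
```python
from h import *
p=get_image("wrist"); cv2.imwrite("pics/w1.png",p["frame"]); w=pts(p); z=w[...,2]
t=(z>38)&(z<52)&(abs(w[...,0]-452)<50)&(abs(w[...,1]+282)<50); r=cv2.minAreaRect(w[t][:,:2].astype(np.float32)); print(r,np.median(w[t],0))
a=(z>12)&(z<52)&(abs(w[...,0]-452)<80)&(abs(w[...,1]+282)<80); print(cv2.minAreaRect(w[a][:,:2].astype(np.float32)))
plan([(451.7,-282.6,90,-72.9),(451.7,-282.6,24,-72.9)])
```

```text
((451.1898193359375, -284.6551818847656), (34.011348724365234, 29.62640380859375), 16.859872817993164) [ 452.42571338 -284.54230754   43.36592448]
((451.01068115234375, -284.76812744140625), (104.56166076660156, 29.801687240600586), 16.233074188232422)
at [ 449.8 -286.6  172.5  -73.5] tilt [-0.0003 -0.0003] q6 0.69 F [-0.5  0.7 -0.6] w 87.8 g 0.0 t 3.65
[[2.9, -3.3, 82.5], [0, 0, -0.01]]
[[0.0, 0.0, 66.0], [0, 0, -0.0]]
```

>>> servo_tool:
  deltas:
    - [[1,-1,20],[0,0,0]]
    - [[2,-2,55],[0,0,-0.007]]
    - [[2,-2,90],[0,0,-0.007]]
    - [[2,-2,115],[0,0,-0.007]]
    - [[2,-2,125],[0,0,-0.007]]

```text
t: 4.07
ee_pos: [451.7, -279.2, 44.6]
orientation: [-3.101, -0.483, 0.005]
ft_force: [-0.4, -0.7, 0.7]
width: 87.9
grasp_force: 0.0
```

>>> servo_tool:
  deltas:
    - [[0,0,12],[0,0,0]]
    - [[0,0,23],[0,0,0]]
    - [[0,0,23],[0,0,0]]
    - [[0,0,23],[0,0,0]]

```text
t: 4.4
ee_pos: [453.5, -281.1, 25.0]
orientation: [3.104, 0.481, 0.001]
ft_force: [0.0, 0.3, 0.6]
width: 87.8
grasp_force: 0.0
```

>>> servo_tool:
  deltas:
    - [[0,0,0],[0,0,0]]
    - [[0,0,0],[0,0,0]]
    - [[0,0,0],[0,0,0]]
    - [[0,0,0],[0,0,0]]
    - [[0,0,0],[0,0,0]]
  grip: 1

```text
t: 4.82
ee_pos: [453.2, -281.2, 25.2]
orientation: [3.104, 0.48, 0.001]
ft_force: [0.5, 0.3, 0.2]
width: 57.9
grasp_force: 0.0
```

>>> servo_tool:
  deltas:
    - [[0,0,0],[0,0,0]]
    - [[0,0,0],[0,0,0]]
    - [[0,0,-5],[0,0,0]]
    - [[0,0,-12],[0,0,0]]
    - [[0,0,-20],[0,0,0]]

```text
t: 5.23
ee_pos: [452.8, -280.8, 45.0]
orientation: [-3.104, -0.48, 0.001]
ft_force: [-0.5, -0.6, -1.8]
width: 29.6
grasp_force: 29.8
```

Run:
```python
from h import *
a=(451.4,-284.2,44.5,-73.1)
plan([(455,-260,165,-73.5),(475,-155,170,-75.3),(500,-35,170,-77.3),(527,88.9,160,-79.35),(527,88.9,45,-79.35)])
```

```text
at [ 452.8 -280.8   45.   -72.4] tilt [-0.0007  0.0004] q6 0.69 F [-0.5 -0.6 -1.8] w 29.6 g 29.8 t 5.2333
[[8.4, -19.2, -120.0], [0, 0, 0.019]]
[[49.0, -95.0, -5.0], [0, 0, 0.031]]
[[54.6, -109.7, -0.0], [0, 0, 0.035]]
[[53.6, -114.9, 10.0], [0, 0, 0.036]]
[[0.0, 0.0, 115.0], [0, 0, -0.0]]
```

Run:
```python
from h import *
p=get_image("wrist"); cv2.imwrite("pics/w2.png",p["frame"]); w=pts(p)
for r in finder.silhouettes("sensor",p)[:2]:
    x=w[r["mask"]]; x=x[~np.isnan(x[:,0])]; print(r["score"],len(x),np.percentile(x,[2,50,98],axis=0).round(1))
p=get_image("scene"); w=pts(p)
for r in finder.silhouettes("sensor",p)[:2]:
    x=w[r["mask"]]; x=x[~np.isnan(x[:,0])]; print(r["score"],len(x),np.percentile(x,[2,50,98],axis=0).round(1))
```

```text
0.68 9265 [[ 424.7 -297.1   27. ]
 [ 465.2 -277.4   41.2]
 [ 500.9 -260.3   53.3]]
0.9 622 [[ 402.4 -306.7    1. ]
 [ 469.3 -276.6   41.8]
 [ 504.9 -258.7   56.2]]
```

View pics/w2.png

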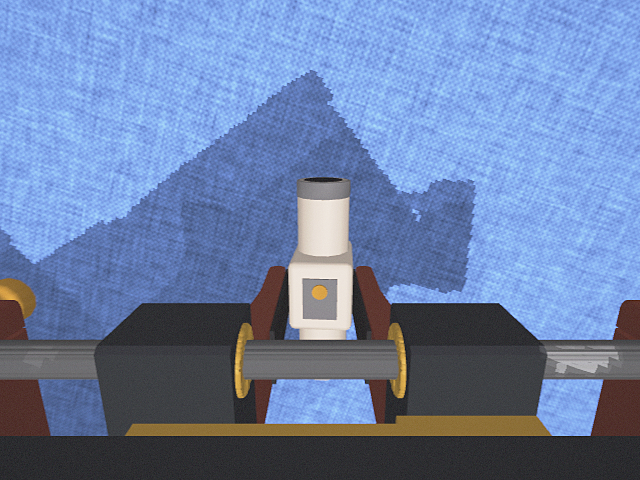

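The wrist view shows the block, with its top at pixel (320,290), held only by the fingertips because the lift began before the fingers had closed. I'll set it down and regrip lower.

>>> servo_tool:
  deltas:
    - [[0,0,4],[0,0,0]]
    - [[0,0,7],[0,0,0]]
    - [[0,0,9],[0,0,0]]
    - [[0,0,9],[0,0,0]]

```text
t: 5.77
ee_pos: [453.8, -282.2, 36.5]
orientation: [3.103, 0.48, 0.002]
ft_force: [-3.1, -3.1, 12.6]
width: 30.1
grasp_force: 30.0
```

>>> servo_tool:
  deltas:
    - [[0,0,0],[0,0,0]]
    - [[0,0,0],[0,0,0]]
    - [[0,0,5],[0,0,0]]
    - [[0,0,11],[0,0,0]]
    - [[0,0,11],[0,0,0]]
  grip: 0.1

```text
t: 6.18
ee_pos: [452.1, -280.3, 23.1]
orientation: [-3.103, -0.48, 0.003]
ft_force: [-1.0, -0.3, -0.7]
width: 39.4
grasp_force: 0.0
```

>>> servo_tool:
  deltas:
    - [[0,0,0],[0,0,0]]
    - [[0,0,0],[0,0,0]]
    - [[0,0,0],[0,0,0]]
    - [[0,0,0],[0,0,0]]
    - [[0,0,0],[0,0,0]]
  grip: 1

```text
t: 6.6
ee_pos: [452.9, -280.9, 24.7]
orientation: [-3.105, -0.48, 0.0]
ft_force: [0.1, 0.5, -1.2]
width: 30.0
grasp_force: 29.9
```

>>> servo_tool:
  deltas:
    - [[0,0,0],[0,0,0]]
    - [[0,0,-5],[0,0,0]]
    - [[0,0,-15],[0,0,0]]
    - [[0,0,-30],[0,0,0]]
    - [[0,0,-30],[0,0,0]]

```text
t: 7.02
ee_pos: [454.5, -281.9, 57.4]
orientation: [3.102, 0.48, 0.005]
ft_force: [-0.5, -0.6, -1.7]
width: 30.3
grasp_force: 29.9
```

Run:
```python
from h import *
plan([])
p=get_image("wrist"); cv2.imwrite("pics/w3.png",p["frame"]); w=pts(p)
o=ctrl.get_obs()["ee_pos"]
b=w[270:330,295:345].reshape(-1,3); print("top",np.nanmedian(b,0))
for r in finder.silhouettes("sensor",p)[:1]:
    m=r["mask"]&(w[...,2]>np.nanmedian(b[:,2])-4); x=w[m]; rr=cv2.minAreaRect(x[:,:2].astype(np.float32)); print(rr,np.median(x,0),len(x))
    m=r["mask"]&(w[...,2]<np.nanmedian(b[:,2])-8)&(w[...,2]>20); x=w[m]; print("tube",np.percentile(x,[2,50,98],axis=0).round(1))
    c=x.mean(0); A=np.c_[x[:,:2]-c[:2],np.ones(len(x))]; print("slope",np.linalg.lstsq(A,x[:,2],rcond=None)[0])
```

```text
at [ 454.5 -281.9   57.4  -72.4] tilt [ 0.0035 -0.0022] q6 0.69 F [-0.5 -0.6 -1.7] w 30.3 g 29.9 t 7.0167
top [ 457.6330117  -280.93242374   76.97647066]
((457.0181884765625, -281.5813903808594), (38.68681716918945, 29.585569381713867), 17.048303604125977) [ 455.52895793 -281.95498271   76.74291519] 4663
tube [[ 404.7 -303.6   51.7]
 [ 483.3 -273.9   63.9]
 [ 503.8 -258.7   66.9]]
slope [-2.10664153e-02  3.65668255e-03  6.28694653e+01]
```

Run:
```python
from h import *
plan([(456,-260,165,-73.5),(475,-145,172,-75.3),(500,-30,172,-77.3),(527.5,88.9,160,-79.35),(527.5,88.9,60,-79.35)],(453,-281,54.8,-72.4))
```

```text
[[9.2, -19.1, -110.2], [0, 0, 0.019]]
[[50.9, -104.9, -7.0], [0, 0, 0.031]]
[[53.4, -104.9, -0.0], [0, 0, 0.035]]
[[53.0, -109.9, 12.0], [0, 0, 0.036]]
[[0.0, 0.0, 100.0], [0, 0, -0.0]]
```

>>> servo_tool:
  deltas:
    - [[1,-2,-15],[0,0,0.004]]
    - [[3,-6,-40],[0,0,0.008]]
    - [[5,-11,-68],[0,0,0.012]]
    - [[7,-15,-95],[0,0,0.016]]
    - [[9,-19,-110],[0,0,0.019]]

```text
t: 7.53
ee_pos: [456.5, -260.3, 166.8]
orientation: [3.108, 0.45, 0.003]
ft_force: [0.2, -0.7, -1.2]
width: 29.8
grasp_force: 29.9
```

>>> servo_tool:
  deltas:
    - [[9,-18,-3],[0,0,0.006]]
    - [[19,-38,-5],[0,0,0.012]]
    - [[29,-60,-7],[0,0,0.018]]
    - [[40,-82,-7],[0,0,0.024]]
    - [[51,-105,-7],[0,0,0.031]]

```text
t: 7.95
ee_pos: [474.7, -144.0, 171.4]
orientation: [-3.116, -0.401, 0.0]
ft_force: [1.1, 0.2, -2.2]
width: 30.1
grasp_force: 29.9
```

>>> servo_tool:
  deltas:
    - [[11,-21,0],[0,0,0.007]]
    - [[21,-42,0],[0,0,0.014]]
    - [[32,-63,0],[0,0,0.021]]
    - [[42,-84,0],[0,0,0.028]]
    - [[53,-105,0],[0,0,0.035]]

```text
t: 8.37
ee_pos: [499.0, -28.8, 171.1]
orientation: [-3.122, -0.347, 0.002]
ft_force: [1.1, -0.5, -0.6]
width: 29.8
grasp_force: 29.9
```

>>> servo_tool:
  deltas:
    - [[12,-25,2],[0,0,0.007]]
    - [[24,-50,4],[0,0,0.014]]
    - [[36,-75,7],[0,0,0.022]]
    - [[46,-96,10],[0,0,0.03]]
    - [[53,-110,12],[0,0,0.036]]

```text
t: 8.78
ee_pos: [526.9, 91.0, 158.8]
orientation: [-3.128, -0.293, 0.001]
ft_force: [-0.4, -0.1, -1.3]
width: 29.8
grasp_force: 29.9
```

>>> servo_tool:
  deltas:
    - [[0,0,10],[0,0,0]]
    - [[0,0,30],[0,0,0]]
    - [[0,0,55],[0,0,0]]
    - [[0,0,78],[0,0,0]]
    - [[0,0,90],[0,0,0]]

```text
t: 9.2
ee_pos: [524.8, 88.0, 66.6]
orientation: [3.128, 0.291, -0.007]
ft_force: [0.5, 0.3, -2.2]
width: 30.2
grasp_force: 29.9
```

>>> servo_tool:
  deltas:
    - [[0,0,0],[0,0,0]]
    - [[0,0,0],[0,0,0]]
    - [[0,0,0],[0,0,0]]

```text
t: 9.45
ee_pos: [527.7, 88.7, 70.4]
orientation: [-3.128, -0.291, -0.002]
ft_force: [1.0, -0.7, -1.6]
width: 30.0
grasp_force: 29.9
```

Run:
```python
from h import *
plan([(527.5,88.9,38,-79.35)])
p=get_image("top"); cv2.imwrite("pics/t3.png",cv2.resize(p["frame"][180:330,230:430],None,fx=3,fy=3)); w=pts(p)
for r in finder.silhouettes("sensor",p)[:2]:
    x=w[r["mask"]]; x=x[x[:,2]<70]; print(r["score"],cv2.minAreaRect(x[:,:2].astype(np.float32)),np.percentile(x,[2,50,98],axis=0).round(1))
```

```text
at [527.7  88.7  70.4 -79.4] tilt [0.0011 0.0001] q6 1.53 F [ 1.  -0.7 -1.6] w 30.0 g 29.9 t 9.45
[[-0.2, -0.2, 32.4], [0, 0, -0.0]]
```

>>> servo_tool:
  deltas:
    - [[0,0,8],[0,0,0]]
    - [[0,0,16],[0,0,0]]
    - [[0,0,23],[0,0,0]]
    - [[0,0,27],[0,0,0]]
    - [[0,0,27],[0,0,0]]

```text
t: 9.97
ee_pos: [526.2, 88.9, 41.4]
orientation: [3.128, 0.292, -0.003]
ft_force: [-1.0, 0.1, -1.4]
width: 30.1
grasp_force: 29.9
```

>>> servo_tool:
  deltas:
    - [[0,0,1.5],[0,0,0]]
    - [[0,0,3],[0,0,0]]
    - [[0,0,4.5],[0,0,0]]
    - [[0,0,5.5],[0,0,0]]
    - [[0,0,5.5],[0,0,0]]

```text
t: 10.38
ee_pos: [527.3, 88.8, 37.4]
orientation: [3.128, 0.292, 0.001]
ft_force: [-0.8, -2.3, 0.2]
width: 30.0
grasp_force: 29.9
```

>>> servo_tool:
  deltas:
    - [[0,0,0.5],[0,0,0]]
    - [[0,0,1],[0,0,0]]
    - [[0,0,1],[0,0,0]]

```text
t: 10.63
ee_pos: [527.4, 88.6, 37.0]
orientation: [3.128, 0.292, 0.001]
ft_force: [-1.7, -3.8, 8.3]
width: 30.1
grasp_force: 29.9
```

>>> servo_tool:
  deltas:
    - [[0,0,0],[0,0,0]]
    - [[0,0,0],[0,0,0]]
    - [[0,0,0],[0,0,0]]
    - [[0,0,0],[0,0,0]]
  grip: 0

```text
t: 10.97
ee_pos: [527.1, 89.1, 36.1]
orientation: [-3.128, -0.292, -0.0]
ft_force: [-0.1, 0.2, -0.6]
width: 43.8
grasp_force: 0.0
```

>>> servo_tool:
  deltas:
    - [[0,0,-10],[0,0,0]]
    - [[0,0,-35],[0,0,0]]
    - [[0,0,-65],[0,0,0]]
    - [[0,0,-95],[0,0,0]]
    - [[0,0,-110],[0,0,0]]

```text
t: 11.38
ee_pos: [528.5, 89.3, 150.0]
orientation: [-3.128, -0.292, -0.007]
ft_force: [0.7, 0.5, -0.2]
width: 43.6
grasp_force: 0.0
```

Run:
```python
from h import *
plan([])
p=get_image("wrist"); cv2.imwrite("pics/w4.png",p["frame"]); w=pts(p); z=w[...,2]
n=(abs(w[...,0]-527)<80)&(abs(w[...,1]-89)<80)
t=n&(z>52)&(z<63); print("top",cv2.minAreaRect(w[t][:,:2].astype(np.float32)),np.median(w[t],0))
t=n&(z>41.5)&(z<49); x=w[t]; print("tube",cv2.minAreaRect(x[:,:2].astype(np.float32)),np.percentile(x,[2,50,98],axis=0).round(1))
```

```text
at [528.5  89.3 150.  -79.4] tilt [0.0041 0.0007] q6 1.53 F [ 0.7  0.5 -0.2] w 43.6 g 0.0 t 11.3833
top ((525.9209594726562, 87.50877380371094), (33.74246597290039, 29.968645095825195), 10.402414321899414) [527.07665855  87.7286537   56.29173813]
tube ((525.6005249023438, 87.26068115234375), (103.92899322509766, 29.273439407348633), 10.856439590454102) [[476.3  72.   41.7]
 [545.9  88.2  44.1]
 [575.7 103.1  46.3]]
```

View pics/w4.png

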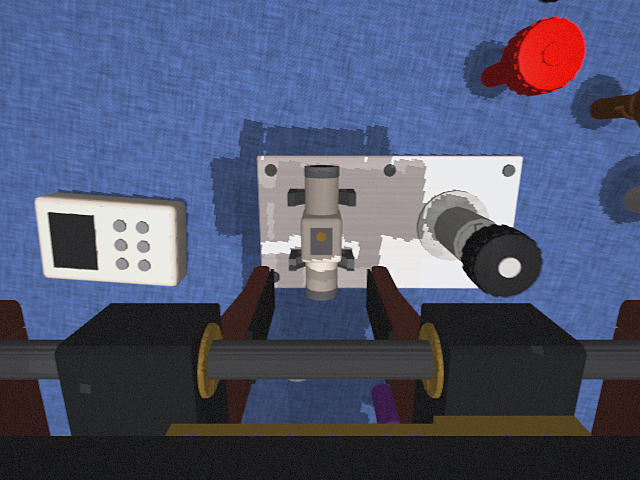

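The sensor is seated: it sits upright at (320,237) between the saddles, and its top measures 56.3 mm where 57 is expected. Next is the bolt.

>>> servo_tool:
  deltas:
    - [[0,15,0],[0,0,0]]
    - [[0,42,0],[0,0,0]]
    - [[0,70,0],[0,0,0]]
    - [[0,96,0],[0,0,0]]
    - [[0,110,0],[0,0,0]]
  grip: -0.6

```text
t: 11.85
ee_pos: [547.5, -21.1, 146.1]
orientation: [3.128, 0.29, 0.0]
ft_force: [0.9, -0.3, 0.2]
width: 69.7
grasp_force: 0.0
```

>>> servo_tool:
  deltas:
    - [[0,0,0],[0,0,0]]
    - [[0,0,0],[0,0,0]]
    - [[0,0,0],[0,0,0]]
    - [[0,0,0],[0,0,0]]

```text
t: 12.18
ee_pos: [547.0, -18.1, 146.0]
orientation: [-3.128, -0.293, 0.001]
ft_force: [0.1, 1.0, 0.1]
width: 70.1
grasp_force: 0.0
```

Run:
```python
from h import *
plan([(547.2,-18.9,84,-79.35)])
p=get_image("top"); w=pts(p); z=w[...,2]
n=(abs(w[...,0]-527)<80)&(abs(w[...,1]-89)<80)
t=n&(z>52)&(z<63); print("sensor top",cv2.minAreaRect(w[t][:,:2].astype(np.float32)),np.median(w[t],0))
```

```text
at [547.  -18.1 146.  -79.3] tilt [-0.0005  0.0002] q6 1.33 F [0.1 1.  0.1] w 70.1 g 0.0 t 12.1833
[[0.0, 0.8, 62.0], [0, 0, 0.001]]
sensor top ((525.705078125, 88.56485748291016), (33.66202163696289, 29.73354148864746), 11.257203102111816) [526.17922991  88.35595842  55.94898155]
```

>>> servo_tool:
  deltas:
    - [[0,1,10],[0,0,0]]
    - [[0,1,28],[0,0,0]]
    - [[0,1,46],[0,0,0]]
    - [[0,1,58],[0,0,0]]
    - [[0,1,62],[0,0,0]]

```text
t: 12.65
ee_pos: [546.0, -19.6, 81.8]
orientation: [-3.127, -0.292, 0.006]
ft_force: [0.3, 0.5, 0.8]
width: 70.3
grasp_force: 0.0
```

>>> servo_tool:
  deltas:
    - [[0,0,0],[0,0,0]]
    - [[0,0,0],[0,0,0]]
    - [[0,0,0],[0,0,0]]
    - [[0,0,0],[0,0,0]]
    - [[0,0,0],[0,0,0]]
  grip: 1

```text
t: 13.07
ee_pos: [548.1, -20.1, 85.0]
orientation: [3.128, 0.291, 0.002]
ft_force: [-0.1, 1.6, 0.9]
width: 40.4
grasp_force: 0.7
```

>>> servo_tool:
  deltas:
    - [[0,0,0],[0,0,0]]
    - [[0,0,0],[0,0,0]]
    - [[0,0,0],[0,0,0]]
    - [[0,0,0],[0,0,0]]

```text
t: 13.4
ee_pos: [548.1, -20.2, 84.7]
orientation: [3.128, 0.291, 0.002]
ft_force: [1.0, 0.6, 4.0]
width: 39.4
grasp_force: 30.0
```

>>> servo_tool:
  deltas:
    - [[0,0,0.4],[0,0,-0.06]]
    - [[0,0,0.7],[0,0,-0.12]]
    - [[0,0,0.7],[0,0,-0.18]]
    - [[0,0,0.7],[0,0,-0.24]]
    - [[0,0,0.7],[0,0,-0.3]]

```text
t: 13.82
ee_pos: [547.5, -19.9, 84.2]
orientation: [-3.048, -0.759, 0.0]
ft_force: [-4.4, 0.7, 11.6]
width: 39.3
grasp_force: 30.0
```

>>> servo_tool:
  deltas:
    - [[0,0,0],[0,0,-0.07]]
    - [[0,0,0],[0,0,-0.14]]
    - [[0,0,0],[0,0,-0.21]]
    - [[0,0,0],[0,0,-0.28]]
    - [[0,0,0],[0,0,-0.28]]

```text
t: 14.23
ee_pos: [547.7, -19.8, 84.2]
orientation: [-2.912, -1.179, -0.001]
ft_force: [-1.1, 3.1, 8.2]
width: 39.9
grasp_force: 30.0
```

>>> servo_tool:
  deltas:
    - [[0,0,0],[0,0,-0.07]]
    - [[0,0,0],[0,0,-0.14]]
    - [[0,0,0],[0,0,-0.21]]
    - [[0,0,0],[0,0,-0.28]]
    - [[0,0,0],[0,0,-0.28]]

```text
t: 14.65
ee_pos: [547.4, -20.0, 83.2]
orientation: [-2.72, -1.572, 0.0]
ft_force: [0.2, 0.4, -0.9]
width: 39.9
grasp_force: 30.0
```

>>> servo_tool:
  deltas:
    - [[0,0,0],[0,0,-0.07]]
    - [[0,0,0],[0,0,-0.14]]
    - [[0,0,0],[0,0,-0.21]]
    - [[0,0,0],[0,0,-0.21]]

```text
t: 14.98
ee_pos: [547.2, -19.9, 83.1]
orientation: [-2.542, -1.845, 0.001]
ft_force: [0.6, 0.6, -2.1]
width: 39.6
grasp_force: 30.0
```

The contact force vanished, so the pin is over the gap. I'll lower the grip.

>>> servo_tool:
  deltas:
    - [[0,0,1],[0,0,0]]
    - [[0,0,2],[0,0,0]]
    - [[0,0,3],[0,0,0]]
    - [[0,0,3],[0,0,0]]

```text
t: 15.32
ee_pos: [547.5, -20.0, 80.2]
orientation: [-2.543, -1.844, 0.0]
ft_force: [0.0, 2.4, -1.9]
width: 39.5
grasp_force: 30.0
```

>>> servo_tool:
  deltas:
    - [[0,0,1],[0,0,0]]
    - [[0,0,2],[0,0,0]]
    - [[0,0,2.7],[0,0,0]]
    - [[0,0,2.7],[0,0,0]]

```text
t: 15.65
ee_pos: [547.7, -20.1, 78.5]
orientation: [2.543, 1.845, 0.0]
ft_force: [-2.4, 3.0, 8.7]
width: 39.4
grasp_force: 30.0
```

Run:
```python
from h import *
plan([])
p=get_image("scene"); w=pts(p)
cv2.imwrite("pics/s5.png",cv2.resize(p["frame"][170:310,190:350],None,fx=4,fy=4,interpolation=cv2.INTER_CUBIC))
```

```text
at [547.7 -20.1  78.5 -18.1] tilt [0.0002 0.0001] q6 0.26 F [-2.4  3.   8.7] w 39.4 g 30.0 t 15.65
```

View pics/s5.png

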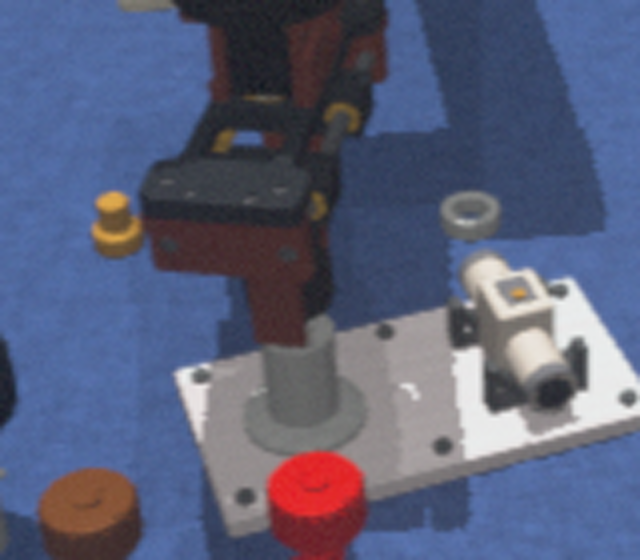

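The knob dropped about 6 mm, and the contact is firm again. The sensor still sits in its cradle at (520,330). Now I turn the bolt forward.

>>> servo_tool:
  deltas:
    - [[0,0,-0.2],[0,0,0.1]]
    - [[0,0,-0.1],[0,0,0.22]]
    - [[0,0,0.1],[0,0,0.34]]
    - [[0,0,0.3],[0,0,0.46]]
    - [[0,0,0.5],[0,0,0.58]]

```text
t: 16.12
ee_pos: [548.3, -19.8, 78.0]
orientation: [2.967, 1.032, 0.002]
ft_force: [-0.6, 3.9, 6.1]
width: 39.6
grasp_force: 30.0
```

>>> servo_tool:
  deltas:
    - [[0,0,0.2],[0,0,0.12]]
    - [[0,0,0.3],[0,0,0.24]]
    - [[0,0,0.5],[0,0,0.36]]
    - [[0,0,0.6],[0,0,0.48]]
    - [[0,0,0.75],[0,0,0.58]]

```text
t: 16.53
ee_pos: [548.6, -20.1, 77.4]
orientation: [3.138, 0.141, 0.003]
ft_force: [0.8, 2.0, 6.7]
width: 39.4
grasp_force: 30.0
```

>>> servo_tool:
  deltas:
    - [[0,0,0.15],[0,0,0.12]]
    - [[0,0,0.3],[0,0,0.24]]
    - [[0,0,0.45],[0,0,0.36]]
    - [[0,0,0.6],[0,0,0.48]]
    - [[0,0,0.75],[0,0,0.58]]

```text
t: 16.95
ee_pos: [548.6, -20.5, 76.6]
orientation: [3.048, -0.762, 0.004]
ft_force: [0.0, -0.1, 5.5]
width: 39.4
grasp_force: 30.0
```

>>> servo_tool:
  deltas:
    - [[0,0,0.2],[0,0,0.12]]
    - [[0,0,0.3],[0,0,0.24]]
    - [[0,0,0.5],[0,0,0.36]]
    - [[0,0,0.5],[0,0,0.4]]
    - [[0,0,0.5],[0,0,0.4]]

```text
t: 17.37
ee_pos: [548.1, -20.5, 76.0]
orientation: [-2.838, 1.348, -0.002]
ft_force: [-1.0, 0.1, 7.0]
width: 39.6
grasp_force: 30.0
```

>>> servo_tool:
  deltas:
    - [[0,0,0],[0,0,0]]
    - [[0,0,0],[0,0,0]]
    - [[0,0,0],[0,0,0]]
    - [[0,0,0],[0,0,0]]
  grip: -0.3

```text
t: 17.7
ee_pos: [547.3, -20.2, 75.1]
orientation: [2.839, -1.344, -0.001]
ft_force: [0.0, 0.2, -0.2]
width: 57.1
grasp_force: 0.0
```

Run:
```python
from h import *
plan([])
```

```text
at [ 547.3  -20.2   75.1 -140.7] tilt [-0.0004 -0.0001] q6 2.4 F [ 0.   0.2 -0.2] w 57.1 g 0.0 t 17.7
```

>>> servo_tool:
  deltas:
    - [[0,0,0],[0,0,-0.12]]
    - [[0,0,0],[0,0,-0.24]]
    - [[0,0,0],[0,0,-0.36]]
    - [[0,0,0],[0,0,-0.48]]
    - [[0,0,0],[0,0,-0.6]]

```text
t: 18.12
ee_pos: [547.4, -20.2, 75.1]
orientation: [3.111, -0.436, -0.001]
ft_force: [-0.2, 0.4, -0.2]
width: 57.2
grasp_force: 0.0
```

>>> servo_tool:
  deltas:
    - [[0,0,0],[0,0,-0.12]]
    - [[0,0,0],[0,0,-0.24]]
    - [[0,0,0],[0,0,-0.36]]
    - [[0,0,0],[0,0,-0.48]]
    - [[0,0,0],[0,0,-0.6]]

```text
t: 18.53
ee_pos: [547.4, -20.2, 75.1]
orientation: [3.101, 0.503, -0.001]
ft_force: [0.1, 0.3, 1.2]
width: 57.3
grasp_force: 0.0
```

>>> servo_tool:
  deltas:
    - [[0,0,0],[0,0,-0.12]]
    - [[0,0,0],[0,0,-0.24]]
    - [[0,0,0],[0,0,-0.36]]
    - [[0,0,0],[0,0,-0.48]]
    - [[0,0,0],[0,0,-0.6]]

```text
t: 18.95
ee_pos: [547.4, -20.2, 75.1]
orientation: [-2.814, -1.397, 0.001]
ft_force: [-0.6, -0.8, 0.2]
width: 57.0
grasp_force: 0.0
```

>>> servo_tool:
  deltas:
    - [[0,0,0],[0,0,-0.12]]
    - [[0,0,0],[0,0,-0.24]]
    - [[0,0,0],[0,0,-0.36]]
    - [[0,0,0],[0,0,-0.48]]
    - [[0,0,0],[0,0,-0.6]]

```text
t: 19.37
ee_pos: [547.4, -20.1, 75.1]
orientation: [-2.275, -2.166, 0.001]
ft_force: [-0.3, -0.2, -0.4]
width: 56.6
grasp_force: 0.0
```

>>> servo_tool:
  deltas:
    - [[0,0,0],[0,0,-0.12]]
    - [[0,0,0],[0,0,-0.24]]
    - [[0,0,0],[0,0,-0.36]]
    - [[0,0,0],[0,0,-0.48]]
    - [[0,0,0],[0,0,-0.6]]

```text
t: 19.78
ee_pos: [547.4, -20.2, 75.1]
orientation: [-1.533, -2.742, 0.0]
ft_force: [-0.1, 0.3, 0.5]
width: 57.3
grasp_force: 0.0
```

>>> servo_tool:
  deltas:
    - [[0,0,0],[0,0,-0.12]]
    - [[0,0,0],[0,0,-0.24]]
    - [[0,0,0],[0,0,-0.36]]
    - [[0,0,0],[0,0,-0.48]]
    - [[0,0,0],[0,0,-0.6]]

```text
t: 20.2
ee_pos: [547.4, -20.2, 75.1]
orientation: [-0.654, -3.072, 0.0]
ft_force: [-0.0, 0.1, 0.5]
width: 56.9
grasp_force: 0.0
```

>>> servo_tool:
  deltas:
    - [[0,0,0],[0,0,-0.12]]
    - [[0,0,0],[0,0,-0.24]]
    - [[0,0,0],[0,0,-0.36]]
    - [[0,0,0],[0,0,-0.48]]
    - [[0,0,0],[0,0,-0.6]]

```text
t: 20.62
ee_pos: [547.4, -20.2, 75.1]
orientation: [0.283, -3.128, 0.0]
ft_force: [-0.9, -0.2, 0.1]
width: 56.7
grasp_force: 0.0
```

Run:
```python
from h import *
plan([(547.6,-20,75.1,99.9)])
p=get_image("wrist"); cv2.imwrite("pics/w6.png",p["frame"]); w=pts(p); z=w[...,2]
n=(abs(w[...,0]-547)<35)&(abs(w[...,1]+20)<35)
t=n&(z>92)&(z<118); print(t.sum(), np.percentile(z[t],[5,50,95]) if t.any() else 0, np.nanmedian(w[t],0))
```

```text
at [547.4 -20.2  75.1 100.3] tilt [-0.0005 -0.0001] q6 -1.81 F [-0.9 -0.2  0.1] w 56.7 g 0.0 t 20.6167
[[-0.3, 0.1, -0.0], [0, 0, 0.007]]
8661 [ 94.96899115 104.06009722 113.38421164] [541.51714665 -19.50148818 104.06009722]
```

View pics/w6.png

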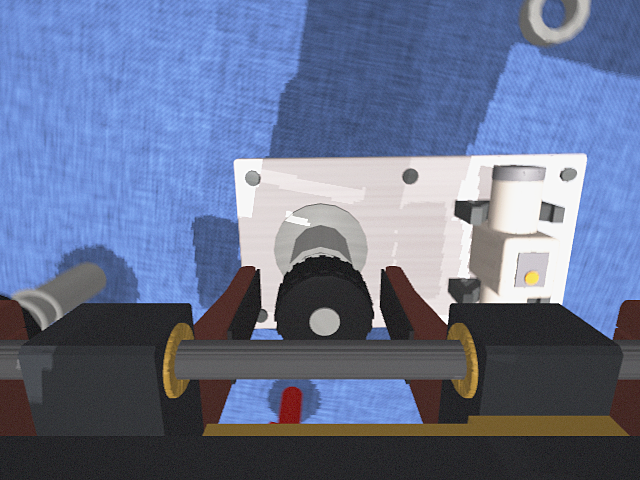

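The knob sits centred between the open fingers with its disc at (324,321). The sensor is still seated at (515,260). I'll measure the knob height, then close.

>>> servo_tool:
  deltas:
    - [[0,0,0],[0,0,0]]
    - [[0,0,0],[0,0,0]]
    - [[0,0,0],[0,0,0]]
    - [[0,0,0],[0,0,0]]
    - [[0,0,0],[0,0,0]]
  grip: 1

```text
t: 21.08
ee_pos: [547.5, -20.1, 75.2]
orientation: [0.272, -3.13, 0.0]
ft_force: [0.6, -0.2, -0.9]
width: 39.2
grasp_force: 30.0
```

Run:
```python
from h import *
plan([])
p=get_image("wrist"); w=pts(p)
for sl in [(slice(314,328),slice(318,330)),(slice(295,330),slice(295,310)),(slice(295,330),slice(338,352))]: print(np.nanmedian(w[sl].reshape(-1,3),0).round(1))
print("rim",np.nanmedian(w[215:230,310:335].reshape(-1,3),0).round(1),"plate",np.nanmedian(w[190:280,375:390].reshape(-1,3),0).round(1))
```

```text
at [547.5 -20.1  75.2  99.9] tilt [-0.0001 -0.0001] q6 -1.8 F [ 0.6 -0.2 -0.9] w 39.2 g 30.0 t 21.0833
[547.4 -19.1 105.4]
[545.9 -28.1 104.4]
[543.2 -11.4 104.4]
rim [528.  -22.8  18.8] plate [531.   15.5  11.4]
```

>>> servo_tool:
  deltas:
    - [[0,0,0.15],[0,0,0.12]]
    - [[0,0,0.3],[0,0,0.24]]
    - [[0,0,0.45],[0,0,0.36]]
    - [[0,0,0.6],[0,0,0.48]]
    - [[0,0,0.75],[0,0,0.59]]

```text
t: 21.55
ee_pos: [547.6, -20.2, 74.5]
orientation: [0.659, 3.072, -0.0]
ft_force: [-0.6, 0.3, 0.4]
width: 39.3
grasp_force: 30.0
```

>>> servo_tool:
  deltas:
    - [[0,0,0.15],[0,0,0.12]]
    - [[0,0,0.3],[0,0,0.24]]
    - [[0,0,0.45],[0,0,0.36]]
    - [[0,0,0.6],[0,0,0.48]]
    - [[0,0,0.75],[0,0,0.59]]

```text
t: 21.97
ee_pos: [547.5, -20.2, 73.8]
orientation: [-1.523, -2.748, 0.0]
ft_force: [-0.7, -0.9, 1.1]
width: 39.7
grasp_force: 30.0
```

>>> servo_tool:
  deltas:
    - [[0,0,0.15],[0,0,0.12]]
    - [[0,0,0.3],[0,0,0.24]]
    - [[0,0,0.45],[0,0,0.36]]
    - [[0,0,0.6],[0,0,0.48]]
    - [[0,0,0.75],[0,0,0.59]]

```text
t: 22.38
ee_pos: [547.3, -20.2, 73.0]
orientation: [-2.256, -2.186, 0.001]
ft_force: [-1.4, -0.7, 0.2]
width: 39.3
grasp_force: 30.0
```

>>> servo_tool:
  deltas:
    - [[0,0,0.15],[0,0,0.12]]
    - [[0,0,0.3],[0,0,0.24]]
    - [[0,0,0.45],[0,0,0.36]]
    - [[0,0,0.6],[0,0,0.48]]
    - [[0,0,0.75],[0,0,0.59]]

```text
t: 22.8
ee_pos: [547.2, -20.1, 72.2]
orientation: [-2.794, -1.435, 0.001]
ft_force: [-1.1, -0.1, 1.6]
width: 39.8
grasp_force: 30.0
```

Forces are low and the grip height is following the thread. Three more calls complete the turn.

>>> servo_tool:
  deltas:
    - [[0,0,0.15],[0,0,0.12]]
    - [[0,0,0.3],[0,0,0.24]]
    - [[0,0,0.45],[0,0,0.36]]
    - [[0,0,0.6],[0,0,0.48]]
    - [[0,0,0.75],[0,0,0.59]]

```text
t: 23.22
ee_pos: [547.2, -20.0, 71.5]
orientation: [-3.091, -0.561, 0.001]
ft_force: [-0.7, 0.9, 1.5]
width: 38.8
grasp_force: 30.0
```

>>> servo_tool:
  deltas:
    - [[0,0,0.15],[0,0,0.12]]
    - [[0,0,0.3],[0,0,0.24]]
    - [[0,0,0.45],[0,0,0.36]]
    - [[0,0,0.6],[0,0,0.48]]
    - [[0,0,0.75],[0,0,0.59]]

```text
t: 23.63
ee_pos: [547.3, -19.9, 70.8]
orientation: [-3.12, 0.362, 0.001]
ft_force: [-0.2, 1.2, 0.7]
width: 39.6
grasp_force: 30.0
```

>>> servo_tool:
  deltas:
    - [[0,0,0.15],[0,0,0.12]]
    - [[0,0,0.3],[0,0,0.24]]
    - [[0,0,0.45],[0,0,0.36]]
    - [[0,0,0.6],[0,0,0.48]]
    - [[0,0,0.75],[0,0,0.59]]

```text
t: 24.05
ee_pos: [547.6, -19.9, 70.0]
orientation: [-2.88, 1.254, 0.0]
ft_force: [0.0, 1.2, -0.2]
width: 39.6
grasp_force: 30.0
```

>>> servo_tool:
  deltas:
    - [[0,0,0],[0,0,0]]
    - [[0,0,0],[0,0,0]]
    - [[0,0,0],[0,0,0]]
    - [[0,0,0],[0,0,0]]
    - [[0,0,0],[0,0,0]]

```text
t: 24.47
ee_pos: [547.6, -20.1, 70.0]
orientation: [-2.886, 1.242, 0.0]
ft_force: [-0.0, 0.8, 1.0]
width: 39.7
grasp_force: 30.0
```

Run:
```python
from h import *
plan([])
p=get_image("wrist"); w=pts(p)
cv2.imwrite("pics/w7.png",p["frame"])
for sl in [(slice(314,328),slice(318,330)),(slice(295,330),slice(295,310)),(slice(295,330),slice(338,352))]: print(np.nanmedian(w[sl].reshape(-1,3),0).round(1))
```

```text
at [ 547.6  -20.1   70.  -136.6] tilt [-0.      0.0001] q6 2.33 F [-0.   0.8  1. ] w 39.7 g 30.0 t 24.4667
[545.8 -21.  100.2]
[554.2 -17.5  99.1]
[542.  -29.   99.1]
```

View pics/w7.png

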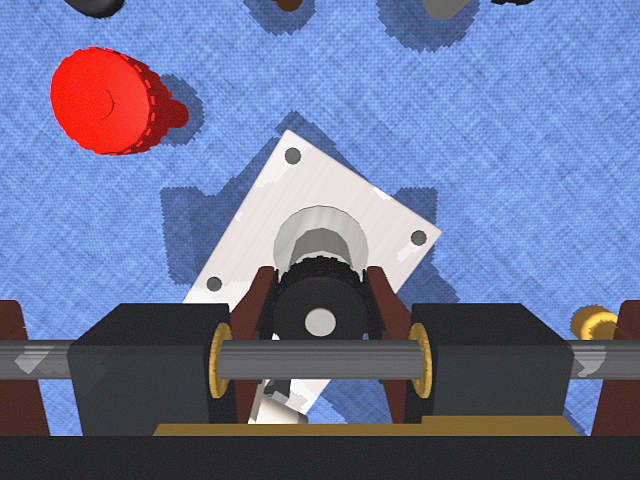

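The knob is gripped upright at (320,320). It came down 5.3 mm in this grasp, which puts its centre about 22 mm above the rim, inside the band. Handing in.

```bash
python3 -c "
from h import *
print(close_job())"
```

```text
the job is handed in; nothing more can be done
None
```

I handed the job in at about 24.5 s on the robot clock: the sensor is seated in the cradle and released, and the bolt has dropped into the thread, gone forward one full turn and is still gripped with 30 N, its knob about 22 mm above the boss rim by my measurements (no verdict came back).

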